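# Hold the lane release key turned

### The job

Release the lane where the cardboard carton is waiting (the blue tote's lane must stay shut): take the red key out of its block, push it straight down past the sticky pins into the key switch in front of the carton's lane until it is fully home, and only then turn it a quarter turn clockwise. The switch springs back, so finish while still holding the key turned and fully in; do not turn the other switch, and leave the carton, the tote and the other things on the table where they are.

Things in the scene. Friction and masses are not known exactly. Their poses are not given: they have to be found in the camera images.
- key: Red-headed key standing upright in its block, 60 g. Origin: middle of the shoulder's underside, z up. Steel blade 12 (x) by 5 (y) mm from z = 0 to -26 mm, its last 6 mm tapered to 6 by 3; steel shoulder 22 by 12 mm, z 0 to 4; flat red bow 32 (x) by 10 (y) mm, z 4 to 38, pinched along y. Same after half a turn. Fully home, the shoulder rests on the brass face: origin at the mouth point.
- key_block: Fixed black block with a yellow foot, 70 by 70 mm, 34 mm high. The key's shoulder stands on its top, the blade loose in a 15 by 8 mm hole along the block's x. Origin: centre of the underside.
- mouth_l (a point): Left (+y) key switch: middle of its keyway's mouth, 63 mm above the table. z up, x along the keyway's long side (turns with the cylinder). Keyway 13.2 (x) by 6.2 (y) mm, 30 deep, 2 mm chamfer, in a brass face 24 mm square in a steel collar. Two pairs of sticky spring pins, 9 and 17 mm down, take 10 to 20 N of straight push, less while rocking the key 0.1 rad. Its lane's load stands 155 mm behind it.
- mouth_r (a point): Right (-y) key switch, same make as the left one: middle of its keyway's mouth, 63 mm above the table, z up, x along the keyway's long side (turns with the cylinder). Its lane's load stands some 155 mm behind it (the other lane's about 250 mm away). Each switch housing is grey, 80 by 70 mm, 59 mm high.
- lock_l (a joint): Turn of the left cylinder, rad: 0 at rest (keyway along the lane), growing clockwise seen from above, hard stop at 1.6; a quarter turn is 1.57. A spring (0.06 N m at rest, 0.12 N m when turned) returns it to 0 unless held. The key has about 0.1 rad of play in the keyway, so the hand turns that much further. Turning lowers the lane's red stop blade.
- lock_r (a joint): Turn of the right cylinder, rad: same as the left one (0 at rest, clockwise from above positive, stop at 1.6, return spring, 0.1 rad of play).
- carton: Brown cardboard carton, 130 (x) by 120 (y) by 75 mm high, standing on one of the station's two roller lanes, 30 mm above the table; its lane is the one to release. Origin: centre of its underside.
- tote: Open blue plastic tote, 130 by 120 by 70 mm, standing on the other lane. Origin: centre of its underside.
- station: The fixed two-lane station. Origin on the table, midway between the two key switches, which lie 100 mm to either side along its y; its x points along the lanes, away from the robot. Lanes: side rails 42 mm high, from 66 to 270 mm along x. A red stop blade (120 mm wide, top 58 mm above the table) stands across each lane at x = 52 mm.
- brush: Black dusting brush, 200 mm long, lying on the left of the table. Bystander.
- tape: Orange tape roll, 100 mm across, 48 mm high, on the left. Bystander.
- cup: Grey cup, 72 mm across, 95 mm high, on the right near the label printer. Bystander.
- scanner: Yellow and black hand scanner lying on the right, about 185 mm long, 34 mm high. Bystander.
Things that resemble listed ones, but are neither listed nor needed, are in the scene too. Leave any turquoise look-alike of the key_block alone.

How it is judged (in metres and radians):
On the way, in this order (a step that is already met when the one before it is completed fails the run):
1. the key is drawn out of its block (z of key in the frame of key_block above 0.07 m), for 0.1 s.
2. the key stands fully home in the switch of the carton's lane, not yet turned (((horizontal distance between mouth_l and carton below 0.2 m and z of key in the frame of mouth_l below 0.004 m and horizontal distance between key and mouth_l below 0.004 m and angle between key's own z axis and vertical below 0.15 rad and value of joint lock_l below 0.3 rad) or (horizontal distance between mouth_r and carton below 0.2 m and z of key in the frame of mouth_r below 0.004 m and horizontal distance between key and mouth_r below 0.004 m and angle between key's own z axis and vertical below 0.15 rad and value of joint lock_r below 0.3 rad))), for 0.2 s.
At the end, for the whole second after the job is handed in: The key is fully home in the switch of the carton's lane (within 4 mm in depth and off-centre, 0.15 rad of upright), that cylinder is turned at least 1.35 rad, the fingers still hold the key (over 1 N), and the other cylinder is at rest (under 0.15 rad) (((horizontal distance between mouth_l and carton below 0.2 m and z of key in the frame of mouth_l below 0.004 m and horizontal distance between key and mouth_l below 0.004 m and angle between key's own z axis and vertical below 0.15 rad and value of joint lock_l above 1.35 rad and value of joint lock_r below 0.15 rad) or (horizontal distance between mouth_r and carton below 0.2 m and z of key in the frame of mouth_r below 0.004 m and horizontal distance between key and mouth_r below 0.004 m and angle between key's own z axis and vertical below 0.15 rad and value of joint lock_r above 1.35 rad and value of joint lock_l below 0.15 rad)) and contact force between the fingers and key above 1 N); the arm keeps its last pose, push and grip.
It fails at once if the switch of the tote's lane is turned (more than 0.25 rad) ((horizontal distance between mouth_l and carton below 0.2 m and value of joint lock_r above 0.25 rad) or (horizontal distance between mouth_r and carton below 0.2 m and value of joint lock_l above 0.25 rad)).
It fails at once if a cylinder is turned (more than 0.4 rad) while the key is not fully home in it (more than 6 mm out) ((value of joint lock_l above 0.4 rad and distance between mouth_l and key above 0.006 m) or (value of joint lock_r above 0.4 rad and distance between mouth_r and key above 0.006 m)).
It fails at once if the carton, the tote or a bystander is shifted by more than 30 mm (distance of any of carton, tote, brush, tape, cup, scanner from where it was at the start of the episode above 0.03 m).
It also fails if it takes over 67 s, if anything falls off the work surface, if the arm or the gripper's body presses on something with over 40 N, if the wrist force passes 120 N, or if a joint passes its speed limit or range.

### The arm

A 6-joint arm with a two-finger parallel gripper is mounted at the origin on the work surface. World frame = base frame: x ahead of the robot, y to its left, z up, the work surface at z = 0. Lengths are in mm, angles in rad, forces in N, time in s.
With the tool pointing down it reaches from about 275 to 750 mm from the base axis. Payload 10.2 kg.
Tool frame: the origin (TCP) lies midway between the tips of the shut fingers; the grasp point (between the pads) lies 19 mm behind it; z points along the fingers, y is the line along which they close (so a half turn about z gives the same grasp; the last joint's range is limited). The gripper opens to 85 mm and grips with 20 to 120 N. Pads are 22 mm wide; open, the fingers measure 114 mm over their backs; the gripper's body (76 mm by 85 mm) begins 54 mm behind the grasp point. The pads swing forward as they close: fully open they stand 13 mm farther back than shut.
Start: joints at [1.114, 0.313, 1.498, -0, 1.331, -0.223], TCP at [121.642, 510.719, 231.294] pointing down, gripper open.
Joint ranges: [-2.94, 2.94], [-0.97, 2.17], [0.19, 2.56], [-1.23, 4.37], [0.02, 3.11], [-2.88, 2.88]. Speed limits (rad/s): [2.39, 2.39, 3.01, 3.14, 3.14, 3.14].

### API

Orientations are given as a unit quaternion [w, x, y, z].
In Python, from rig import ctrl gives the robot as it stands.
- The arm moves only by the tool send_rows, never from a script. Its argument "targets" is a list of rows, each a list of 7 numbers: the closure, from -1 (fully open) to 1 (shut), so that 0 is half open, then the shift along the tool's x, y, z in m, then the turn, a rotation vector about the tool's x, y, z in rad. In form: [[claw, dx, dy, dz, ax, ay, az], ...]. A call has exactly 10 rows; each row shifts and turns the commanded pose from where the row before left it, along the tool's axes as they then stand; what a row does not reach is not made up. A row lasts 1/8 s, in which the tool goes at most 62.5 mm and 10.7 degrees, less where a joint would pass 70% of its speed; a pose out of reach is approached as far as the arm can. A call with a gripper value outside its range is refused whole. The fingers move at their own pace and stop on an object; "squeeze" is the grip in N (left out, the last holds). Time passes only in rows, so rows that do not move let the fingers close, or fill a call up. It gives the time, the measured TCP pose, the force, the opening and the grip force at its end, in the units of the state.
- ctrl.sense(): the state, without advancing time (a new reading comes with each control period).
- ctrl.capture(name): name is "scene" or "top"; returns a dict with "img" (480x640x3 uint8, red, green, blue), "camera_matrix" (3x3 intrinsics, pixels), "k1" (the pictures are not rectified: a ray, as slopes to the right and down, at radius r is drawn at 1 + k1 r^2 times it, then the intrinsics apply), "R" (3x3) and "t" (3): a world point X has camera coordinates R X + t. Camera axes: x right, y down, z forward; pixel columns grow to the right and rows downward; lengths in mm; the calibration is good to about 2 mm. A picture is of the moment at which its call begins. There is no depth.
- ctrl.finish_job(): hands the job in; it is judged then, once.
Trained networks look in a picture, given as the dict that the camera call returned (one of the last four; its "shot" number tells which), for a name from the list of things; names that differ only in an ending like _2 or _b are one class to them, and where a whole thing is asked for, a point or a joint stands for the part that bears it (a point fixed in the world has none). Each returns a list of dicts, best first, with "score" (0 to 1); they miss things now and then, are a little off and sometimes report something else, mostly with a low value. They report only what shows in the picture. A call takes as long as a camera call. They do not tell look-alikes from the thing itself.
- ctrl.boxes_of(query, picture): "extent" ([left, top, width, height] in pixels, round what is visible of it).
- ctrl.landmark_of(query, picture): "point" ([column, row] in pixels: a listed point, or the origin of a listed thing).
The state is a dict: "time_s": time; "joints": joint angles; "dq": joint speeds; "tau": joint torques, N m; "eef_pos": TCP position; "ee_rot": TCP orientation; "force": force on the tool from outside, world axes, zero at the start; "wrist_torque": the same for the moment, N m; "grip_width": opening from 0.0 (shut) to 1.0 (fully open); "grip_force": force on a finger pad.
Only numpy, scipy, OpenCV 4.12 (cv2) and the standard library are available. Lean on these libraries where they do the work, as an engineer would, in place of code of your own. Each camera call takes 0.05 s, during which the arm holds its last target. There are 200 camera calls.

## Working session

There is one attempt and no reset: what is moved stays moved. The work goes in short steps, Python scripts to look and compute and a tool call to move; the robot and the scene stay as the last step left them, time stands still between calls to the robot, and variables do not carry over. Pictures are saved under pics/ and viewed, at most 10 in all, crops included, and the job is handed in when it is done.

Besides the shell and the picture viewer there is one more tool, called after "Call:" by a JSON object that holds its "name" and its "arguments". send_rows: Moves the arm, as the interface text tells. Its arguments: {"type":"object","properties":{"targets":{"type":"array"},"squeeze":{"type":"number"}},"required":["targets"]}

```bash
mkdir -p pics; ls; cat > h.py <<'E'
import numpy as np, cv2
from rig import ctrl
def ray(p,uv):
    K=np.array(p["camera_matrix"]);k1=p["k1"]
    d=np.array([(uv[0]-K[0,2])/K[0,0],(uv[1]-K[1,2])/K[1,1]]);s=d.copy()
    for _ in range(30): s=d/(1+k1*(s@s))
    R=np.array(p["R"]);t=np.array(p["t"]).ravel()
    return -R.T@t, R.T@np.array([s[0],s[1],1])
def onz(p,uv,z):
    c,d=ray(p,uv); return c+d*(z-c[2])/d[2]
def pix(p,X):
    K=np.array(p["camera_matrix"]);c=np.array(p["R"])@X+np.array(p["t"]).ravel()
    s=c[:2]/c[2];s=s*(1+p["k1"]*(s@s));return K[:2,:2]@s+K[:2,2]
def save(n,img): cv2.imwrite(f"pics/{n}.png",cv2.cvtColor(np.ascontiguousarray(img),cv2.COLOR_RGB2BGR))
E
python3 - <<'E'
from h import *
for n in ("scene","top"):
    p=ctrl.capture(n); save(n,p["img"]); c,_=ray(p,(320,240)); print(n,c.round(),np.array(p["camera_matrix"])[0,0])
    for q,z in (("key",34),("key_block",0),("mouth_l",63),("mouth_r",63),("carton",30),("tote",30),("station",0)):
        for r in ctrl.landmark_of(q,p)[:3]: print(q,round(r["score"],2),np.round(r["point"]),onz(p,r["point"],z).round(1))
s=ctrl.sense();print(s)
E
```

```text
pics
scene [1006. -799. 1042.] 496.4023367395223
key 0.54 [233. 348.] [ 544.1 -319.1   34. ]
key_block 0.9 [253. 316.] [ 516.2 -196.9    0. ]
key_block 0.86 [241. 358.] [ 561.6 -318.8    0. ]
key_block 0.86 [189. 344.] [ 427.4 -349.4    0. ]
mouth_l 0.42 [325. 217.] [527.4 168.6  63. ]
mouth_l 0.41 [294. 260.] [536.2 -23.3  63. ]
mouth_r 0.42 [325. 217.] [527.4 168.6  63. ]
mouth_r 0.41 [294. 260.] [536.2 -23.3  63. ]
carton 0.62 [380. 243.] [701.1 184.3  30. ]
tote 0.65 [346. 288.] [691.2 -15.2  30. ]
station 0.67 [311. 254.] [536.4  70.4   0. ]
station 0.4 [293. 259.] [502.3  27.2   0. ]
top [ 480.   53. 1578.] 498.95048136193316
key 0.63 [440. 247.] [ 556.2 -313.6   34. ]
key_block 0.94 [448. 294.] [ 411.  -347.1    0. ]
key_block 0.92 [438. 248.] [ 554.6 -315.3    0. ]
key_block 0.77 [488. 276.] [ 469.1 -476.3    0. ]
mouth_l 0.58 [349. 256.] [525.5 -30.7  63. ]
mouth_l 0.39 [284. 255.] [526.3 167.3  63. ]
mouth_r 0.58 [349. 256.] [525.5 -30.7  63. ]
mouth_r 0.39 [284. 255.] [526.3 167.3  63. ]
carton 0.97 [281. 204.] [684.7 181.6  30. ]
tote 0.67 [345. 203.] [690.5 -19.2  30. ]
{'time_s': 0.8, 'joints': array([ 1.11355845e+00,  3.12909671e-01,  1.49768081e+00, -6.32719255e-08,
        1.33100327e+00, -2.23396957e-01]), 'dq': array([-0.00070624,  0.00010717,  0.00119646, -0.00088163, -0.00069518,
        0.00103049]), 'tau': array([-1.41720018e-03, -4.12132967e+01, -2.59888262e+01, -2.47012504e-04,
        4.85048895e-04,  1.50243670e-05]), 'eef_pos': array([121.66668299, 510.72048878, 231.29645612]), 'ee_rot': array([-1.54815735e-07,  1.16654245e-01,  9.93172587e-01, -5.29283594e-07]), 'force': array([-0.06588752, -0.46577684,  0.03362725]), 'wrist_torque': array([-0.01453022,  0.02420687, -0.03461335]), 'grip_force': 0.0, 'grip_width': 1.0026152943350475}
```

```bash
python3 - <<'E'
import cv2
a=cv2.imread("pics/scene.png");b=cv2.imread("pics/top.png")
c=cv2.resize(a[295:395,150:290],None,fx=5.7,fy=5.7,interpolation=cv2.INTER_CUBIC);cv2.imwrite("pics/c1.png",c)
d=cv2.resize(b[150:330,240:520],None,fx=2.85,fy=2.85,interpolation=cv2.INTER_CUBIC);cv2.imwrite("pics/c2.png",d)
E
```

```text
(no output)
```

View pics/scene.png

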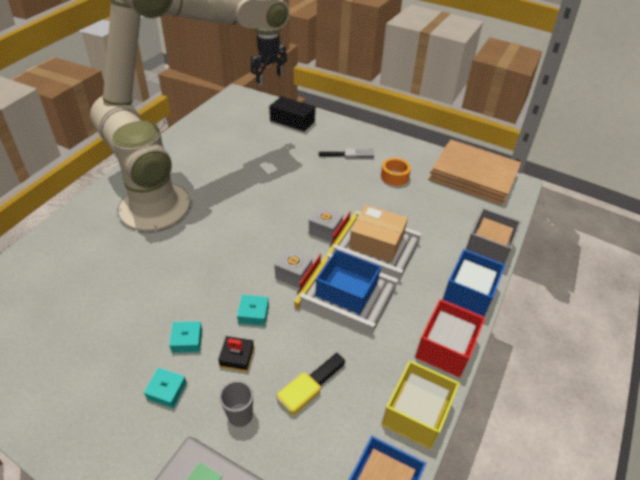

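View pics/c1.png

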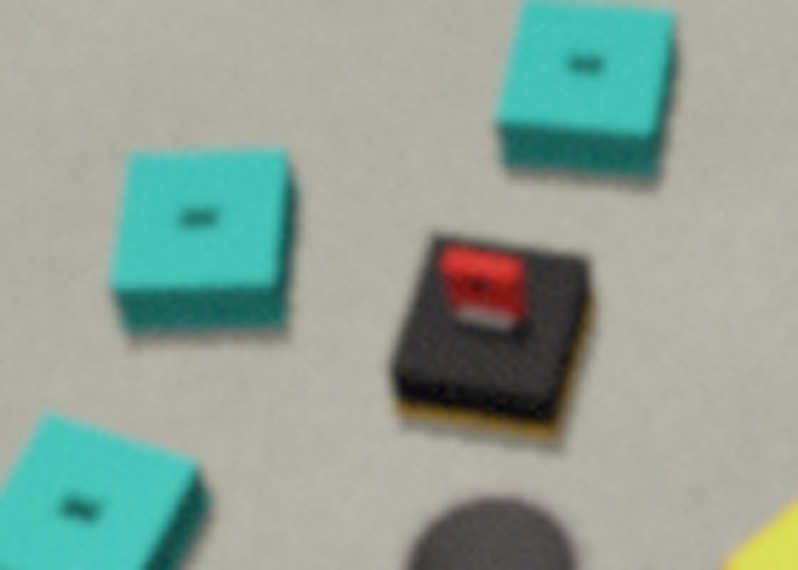

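View pics/c2.png

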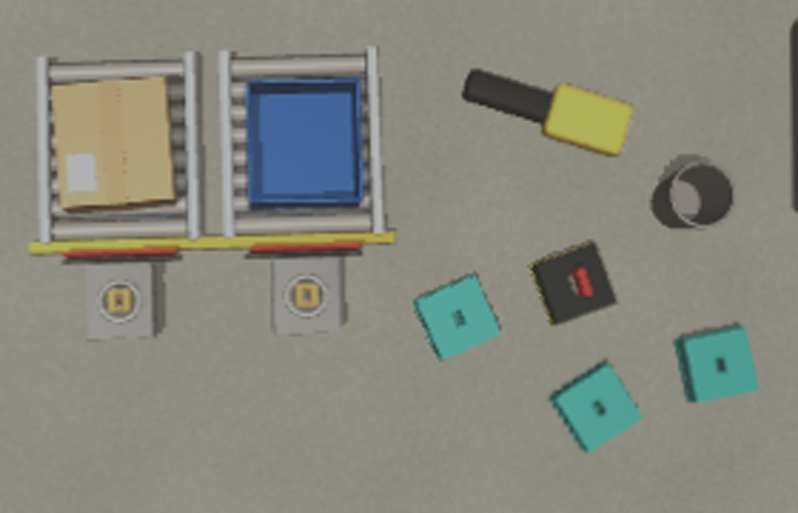

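The scene shows three empty turquoise look-alikes at (253,309), (186,336) and (166,387), and the red key in the black block at (236,350). The close crop confirms the key, so I choose that one. The carton is in the left (+y) lane, so the target is the switch at scene (325,217), which is mouth_l. Next I refine the positions.

```bash
cat > m.py <<'E'
from h import *
def blob(p,mask,near,r=25):
    m=mask.astype(np.uint8);n,l,s,c=cv2.connectedComponentsWithStats(m)
    k=[i for i in range(1,n) if s[i,4]>=8 and np.hypot(*(c[i]-near))<r]
    k=max(k,key=lambda i:s[i,4]); ys,xs=np.where(l==k); return np.c_[xs,ys].astype(float)
def ax(P): 
    w,v=np.linalg.eigh(np.cov(P.T)); return np.degrees(np.arctan2(v[1,1],v[0,1]))%180, np.sqrt(w)
def red(p): 
    i=p["img"].astype(int); return (i[...,0]>120)&(i[...,1]<80)&(i[...,2]<80)
def brass(p):
    i=p["img"].astype(int); return (i[...,0]-i[...,2]>40)
E
python3 - <<'E'
from m import *
T=ctrl.capture("top");S=ctrl.capture("scene")
def tri(a,b):
    c1,d1=ray(T,a);c2,d2=ray(S,b);A=np.c_[d1,-d2];x=np.linalg.lstsq(A,c2-c1,rcond=None)[0]
    q1=c1+d1*x[0];q2=c2+d2*x[1];return ((q1+q2)/2).round(1),(q1-q2).round(1)
for n,a,b in (("L",(282,255),(325,217)),("R",(348,254),(294,260))):
    A=blob(T,brass(T),a,8);B=blob(S,brass(S),b,8)
    print(n,len(A),len(B),A.mean(0),onz(T,A.mean(0),63).round(1),onz(S,B.mean(0),63).round(1),tri(A.mean(0),B.mean(0)))
A=blob(T,red(T),(444,249));B=blob(S,red(S),(235,345))
print("key",len(A),len(B),A.mean(0),tri(A.mean(0),B.mean(0)))
W=np.array([onz(T,u,65)[:2] for u in A]);print(W.mean(0),ax(W))
i=T["img"].astype(int);
dk=(i.max(2)<75);D=blob(T,dk,(441,249));print(len(D))
h=cv2.convexHull(D.astype(np.float32));r=cv2.minAreaRect(np.array([onz(T,u,34)[:2] for u in h[:,0]],np.float32));print("blk",r)
for n,a in (("L",(282,255)),("R",(348,254))):
    x,y=a;sub=T["img"][y-7:y+8,x-7:x+8].astype(int);print(sub.sum(2))
E
```

```text
L 58 63 [281.51724138 255.31034483] [524.  174.6  63. ] [527.5 174.5  63. ] (array([525.4, 175.5,  61.2]), array([-2.6, -1.5, -0.2]))
R 57 85 [347.36842105 253.35087719] [532.5 -25.4  63. ] [535.2 -25.8  63. ] (array([533.5, -24.9,  61.2]), array([-1.8, -1.1, -0. ]))
key 34 121 [444.61764706 248.61764706] (array([ 551.3, -321.6,   62.1]), array([-1.3, -0.9,  0.2]))
[ 550.4981596  -321.32328882] (np.float64(19.534520603288087), array([2.98962493, 9.0439863 ]))
440
blk ((550.7218627929688, -316.88421630859375), (69.23986053466797, 72.77454376220703), 20.6479549407959)
[[443 442 438 395 399 426 439 444 398 375 413 424 427 431 433]
 [441 441 429 450 490 469 410 426 447 465 450 397 392 422 433]
 [422 437 484 443 349 277 257 257 260 306 428 464 366 385 427]
 [416 465 411 356 417 393 355 358 376 385 360 467 459 392 409]
 [464 403 360 414 435 414 403 409 425 434 364 310 466 441 416]
 [470 361 327 415 421 365 349 345 397 430 360 292 419 450 428]
 [434 307 328 418 434 341 335 341 396 427 358 290 364 453 412]
 [416 296 336 417 433 340 271 307 394 427 358 292 360 445 415]
 [437 321 312 411 433 3
[... 664 characters left out ...]
6 394]
 [440 362 313 398 408 347 348 351 405 426 379 285 463 440 410]
 [414 333 315 397 413 368 321 293 394 427 380 270 393 443 433]
 [403 318 315 397 412 359 323 290 389 424 379 274 379 427 428]
 [419 330 317 397 415 362 332 298 386 424 394 297 395 447 435]
 [420 340 315 397 417 395 407 352 386 420 393 301 404 439 428]
 [478 397 322 396 421 403 394 387 397 414 386 345 462 424 413]
 [460 440 370 362 369 369 368 367 367 348 354 427 461 442 428]
 [421 485 447 362 334 325 322 320 325 340 426 462 402 411 427]
 [403 382 470 462 426 385 366 367 394 469 482 413 401 424 429]
 [443 441 404 408 464 498 503 496 487 438 361 405 430 429 429]
 [441 439 440 440 396 384 366 346 405 429 431 431 430 427 428]]
```

Call:
{"name": "send_rows", "arguments": {"targets": [[-1,0,0,0,0,0,-0.146],[-1,0,0,0,0,0,-0.146],[-1,0,0,0,0,0,-0.146],[-1,0,0,0,0,0,-0.145],[-1,-0.0059,-0.0464,0,0,0,0],[-1,-0.0059,-0.0464,0,0,0,0],[-1,-0.0059,-0.0464,0,0,0,0],[-1,-0.0059,-0.0464,0,0,0,0],[-1,-0.0059,-0.0464,0,0,0,0],[-1,-0.0059,-0.0464,0,0,0,0]], "squeeze": 60}}

```text
time_s: 2.15
eef_pos: [250.6, 259.9, 231.5]
ee_rot: [0.0, -0.174, 0.985, 0.0]
force: [1.0, 0.6, -0.4]
grip_width: 0.998
grip_force: 0.0
```

Call:
{"name": "send_rows", "arguments": {"targets": [[-1,-0.0059,-0.0464,0,0,0,0],[-1,-0.0059,-0.0464,0,0,0,0],[-1,-0.0059,-0.0464,0,0,0,0],[-1,-0.0059,-0.0464,0,0,0,0],[-1,-0.0059,-0.0464,0,0,0,0],[-1,-0.0059,-0.0464,0,0,0,0],[-1,-0.0059,-0.0464,0,0,0,0],[-1,-0.0059,-0.0464,0,0,0,0],[-1,-0.0059,-0.0464,0,0,0,0],[-1,-0.0059,-0.0464,0,0,0,0]]}}

```text
time_s: 3.4
eef_pos: [464.9, -156.1, 231.3]
ee_rot: [0.0, -0.174, 0.985, -0.0]
force: [0.3, -0.1, 1.0]
grip_width: 0.998
grip_force: 0.0
```

Call:
{"name": "send_rows", "arguments": {"targets": [[-1,-0.0059,-0.0464,0.02,0,0,0],[-1,-0.0059,-0.0464,0.02,0,0,0],[-1,-0.0059,-0.0464,0.02,0,0,0],[-1,-0.0059,-0.0464,0.02,0,0,0],[-1,0,0,0.02,0,0,0],[-1,0,0,0.01,0,0,0],[-1,0,0,0,0,0,0],[-1,0,0,0,0,0,0],[-1,0,0,0,0,0,0],[-1,0,0,0,0,0,0]]}}

```text
time_s: 4.65
eef_pos: [550.1, -320.9, 121.8]
ee_rot: [0.0, -0.174, 0.985, -0.0]
force: [0.5, 0.1, -0.2]
grip_width: 0.999
grip_force: 0.0
```

```bash
cat >> h.py <<'E'
from scipy.spatial.transform import Rotation as Ro
def togo(xyz,yaw):
    s=ctrl.sense();q=s["ee_rot"];R=Ro.from_quat([q[1],q[2],q[3],q[0]])
    d=R.inv().apply(np.array(xyz)-s["eef_pos"])
    y=np.radians(yaw);G=Ro.from_matrix(np.array([[np.cos(y),np.sin(y),0],[np.sin(y),-np.cos(y),0],[0,0,-1]]))
    x=R.as_matrix()[:,0]
    print("t",round(s["time_s"],2),"pos",s["eef_pos"].round(2),"yaw",np.degrees(np.arctan2(x[1],x[0])).round(2),"shift",d.round(2),"rot",(R.inv()*G).as_rotvec().round(4),"F",s["force"].round(2),"M",s["wrist_torque"].round(3),"grip",s["grip_width"],s["grip_force"],"j6",s["joints"][5].round(3))
E
python3 -c "
from h import *
togo((551,-320,41),200)"
```

```text
t 4.65 pos [ 550.15 -320.89  121.81] yaw -159.98 shift [-1.08  0.6  80.81] rot [-0.0007  0.0003  0.0003] F [ 0.54  0.15 -0.17] M [-0.013 -0.023 -0.002] grip 0.999169722909377 0.0 j6 -2.632
```

Call:
{"name": "send_rows", "arguments": {"targets": [[-1,-0.001,0.0006,0.02,0,0,0],[-1,0,0,0.02,0,0,0],[-1,0,0,0.02,0,0,0],[-1,0,0,0.0158,0,0,0],[-1,0,0,0.005,0,0,0],[0,0,0,0,0,0,0],[0.4,0,0,0,0,0,0],[1,0,0,0,0,0,0],[1,0,0,0,0,0,0],[1,0,0,0,0,0,0]], "squeeze": 30}}

```text
time_s: 5.9
eef_pos: [550.9, -320.1, 40.8]
ee_rot: [0.0, -0.174, 0.985, -0.0]
force: [-1.0, 0.9, 2.3]
grip_width: 0.112
grip_force: 33.0
```

Call:
{"name": "send_rows", "arguments": {"targets": [[1,0,0,0,0,0,0],[1,0,0,0,0,0,0],[1,0,0,0,0,0,0],[1,0,0,0,0,0,0],[1,0,0,0,0,0,0],[1,0,0,0,0,0,0],[1,0,0,0,0,0,0],[1,0,0,0,0,0,0],[1,0,0,0,0,0,0],[1,0,0,0,0,0,0]]}}

```text
time_s: 7.15
eef_pos: [550.9, -320.1, 40.8]
ee_rot: [0.0, -0.174, 0.985, -0.0]
force: [-0.8, 0.3, 3.9]
grip_width: 0.114
grip_force: 33.6
```

```bash
python3 -c "
from h import *
togo((551,-320,41),200)
p=ctrl.capture('scene');x,y=map(int,pix(p,np.array([551,-320,60])));save('g1',cv2.resize(p['img'][y-50:y+50,x-65:x+65],None,fx=6,fy=6,interpolation=cv2.INTER_CUBIC));print(x,y)"
```

```text
t 7.15 pos [ 550.89 -320.11   40.81] yaw -159.99 shift [-0.14  0.07 -0.19] rot [-0.0005  0.0003  0.0001] F [-0.79  0.32  3.94] M [ 0.077  0.161 -0.014] grip 0.11404850267187916 33.55155408382416 j6 -2.63
234 343
```

View pics/g1.png

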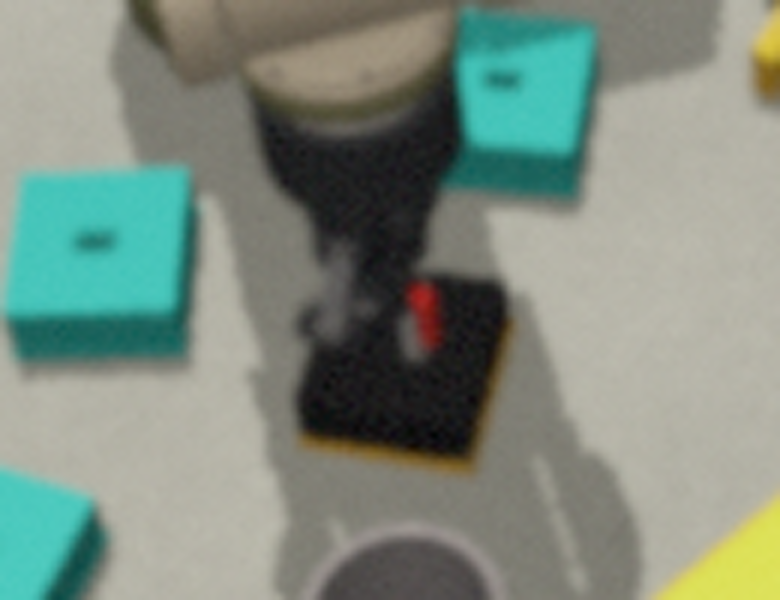

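The fingers pinch the bow, with the red end showing at crop (425,315). I lift with a firmer grip.

Call:
{"name": "send_rows", "arguments": {"targets": [[1,0,0,0,0,0,0],[1,0,0,0,0,0,0],[1,0,0,-0.004,0,0,0],[1,0,0,-0.008,0,0,0],[1,0,0,-0.012,0,0,0],[1,0,0,-0.02,0,0,0],[1,0,0,-0.025,0,0,0],[1,0,0,-0.025,0,0,0],[1,0,0,-0.025,0,0,0],[1,0,0,0,0,0,0]], "squeeze": 80}}

```text
time_s: 8.45
eef_pos: [551.4, -320.5, 161.8]
ee_rot: [0.001, -0.174, 0.985, -0.002]
force: [0.5, 1.5, -1.2]
grip_width: 0.106
grip_force: 77.9
```

```bash
python3 -c "
from h import *
togo((525.5,174.8,160),182.3)"
```

```text
t 8.45 pos [ 551.43 -320.49  161.83] yaw -159.99 shift [-1.4513e+02  4.7427e+02  3.4000e-01] rot [-0.0034  0.0027  0.3091] F [ 0.49  1.48 -1.22] M [ 0.013  0.008 -0.032] grip 0.10613536508616687 77.9042100906372 j6 -2.63
```

Call:
{"name": "send_rows", "arguments": {"targets": [[1,-0.0145,0.0474,0,0,0,0],[1,-0.0145,0.0474,0,0,0,0],[1,-0.0145,0.0474,0,0,0,0],[1,-0.0145,0.0474,0,0,0,0],[1,-0.0145,0.0474,0,0,0,0],[1,-0.0145,0.0474,0,0,0,0],[1,-0.0145,0.0474,0,0,0,0],[1,-0.0145,0.0474,0,0,0,0],[1,-0.0145,0.0474,0,0,0,0],[1,-0.0145,0.0474,0,0,0,0]]}}

```text
time_s: 9.7
eef_pos: [524.1, 176.6, 158.5]
ee_rot: [-0.001, -0.174, 0.985, 0.0]
force: [0.3, 0.3, -0.6]
grip_width: 0.101
grip_force: 78.1
```

Call:
{"name": "send_rows", "arguments": {"targets": [[1,0,0,0.01,0,0,0.103],[1,0,0,0.01,0,0,0.103],[1,0,0,0.01,0,0,0.103],[1,0,0,0.01,0,0,0],[1,0,0,0,0,0,0],[1,0,0,0,0,0,0],[1,0,0,0,0,0,0],[1,0,0,0,0,0,0],[1,0,0,0,0,0,0],[1,0,0,0,0,0,0]]}}

```text
time_s: 10.95
eef_pos: [524.8, 175.0, 119.5]
ee_rot: [0.0, -0.02, 1.0, 0.0]
force: [0.4, -0.2, 0.2]
grip_width: 0.106
grip_force: 78.0
```

```bash
python3 -c "
from m import *
togo((525.5,174.8,120),182.3)
p=ctrl.capture('scene');x,y=map(int,pix(p,np.array([525,175,100])));save('g2',cv2.resize(p['img'][y-33:y+37,x-45:x+45],None,fx=8,fy=8,interpolation=cv2.INTER_CUBIC));print(x-45,y-33)
B=blob(p,red(p)&(np.arange(640)<400),(x,y),30);print(B.min(0),B.max(0),B.mean(0))
for X in ((525.5,174.8,120),(525.5,174.8,113),(525.5,174.8,87),(541.5,174.8,130),(509.5,174.8,130)): print(X,pix(p,np.array(X)).round(1))
"
```

```text
t 10.95 pos [524.85 175.01 119.54] yaw -177.69 shift [-0.65 -0.23 -0.46] rot [0.     0.0001 0.0001] F [ 0.4  -0.25  0.2 ] M [ 0.    -0.027 -0.007] grip 0.10631126538442819 77.96144843101501 j6 -1.501
280 172
[342. 215.] [348. 222.] [344.6875 219.1875]
(525.5, 174.8, 120) [325.9 200.7]
(525.5, 174.8, 113) [325.8 202.5]
(525.5, 174.8, 87) [325.4 209.3]
(541.5, 174.8, 130) [331.  199.8]
(509.5, 174.8, 130) [321.1 196.1]
```

View pics/g2.png

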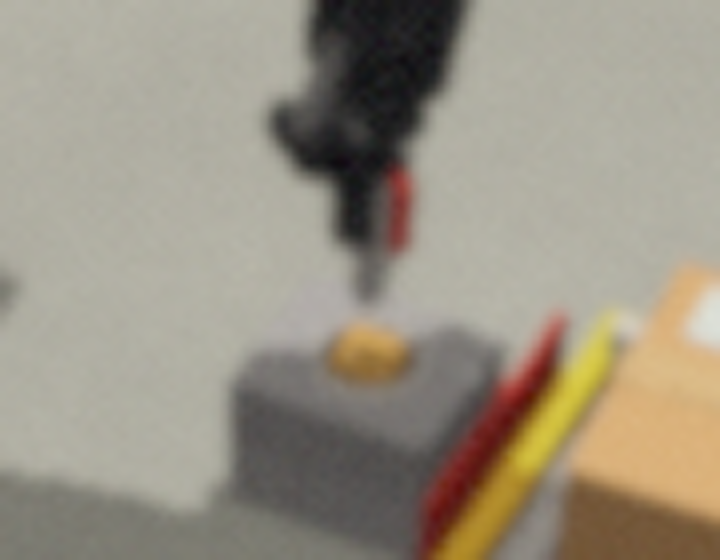

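The crop shows the blade hanging at about (370,275) with its tip directly above the brass face (369,353), and the red bow end at (400,210). I measure this at subpixel level.

```bash
python3 -c "
from m import *
p=ctrl.capture('scene');i=p['img'].astype(int)
print('R-G rows'); print((i[192:204,322:336,0]-i[192:204,322:336,1]))
print('gray rows 200-211'); print(i[200:212,316:338].sum(2))
B=blob(p,brass(p)&(np.arange(640)<333),(326,217),8);print('brass',len(B),B.mean(0),B.min(0),B.max(0))
t=ctrl.sense()['eef_pos'];c,s=np.cos(np.radians(2.3)),np.sin(np.radians(2.3))
for n,k in (('bowR',[(16,y,z) for y in(-5,5) for z in(4,20,38)]),('blade',[(x,0,z) for x in(-6,0,6) for z in(-2,-12,-20)]),('tip',[(0,0,-26)])):
  for x,y,z in k: print(n,(x,y,z),pix(p,t+np.array([c*x-s*y,s*x+c*y,z-6.8])).round(2))
print('mouth',pix(p,np.array([525.5,174.8,63])).round(2))
J=[(pix(p,t+d)-pix(p,t)).round(3) for d in np.eye(3)];print(J)
"
```

```text
R-G rows
[[ 3  1  1  4 -3  3 15 26 19  8  2  2  3  1]
 [ 0 -1 -2 -2  2  7 36 55 49 19  6  2  0  2]
 [ 1 -2  0  6  2 10 37 73 71 34 12  3  3  1]
 [ 0 -1 -1 -3  0  9 31 69 77 43 13  5  2  1]
 [-1  5  0  0  3  6 25 63 72 39 14  5  0  2]
 [ 0  2  2  1  3  5 25 58 68 35 12  5  1  0]
 [ 2  1 -3  2  2 10 26 58 59 31 10  2  2  1]
 [ 1  0  0  0  1 11 27 59 57 27  9  3  1  2]
 [ 1  0  2  2  4  9 29 59 53 23  7  1  1  0]
 [ 1 -1  3  0  2 11 31 60 53 23  7  2  2  3]
 [ 1  1  3  0  6 10 30 50 42 19  6  3  2  2]
 [ 2  1  4  2  3 10 21 29 23 11  4  1  1  1]]
gray rows 200-211
[[520 521 515 507 468 355 208 114  83 128 187 249 258 239 295 403 480 520
  517 523 522 523]
 [521 519 520 512 476 395 266 172 133 130 192 251 244 236 294 410 489 517
  520 526 525 529]
 [521 521 519 518 492 435 354 282 207 190 222 267 264 257 333 429 496 517
  521 518 523 523]
 [515 516 519 515 511 488 448 391 308 254 261 294 309 330 391 463 505 520
  520 520 520 520]
 [516 521 517 520 517 503 489 444 360 301 292 318 347 395 456 498 514 517
  524 524 525 525]
 [518 518 517 518 517 517 502 461 383 314 301 321 388 452 491 519 5
[... 578 characters left out ...]
 510]]
brass 63 [325.6031746  215.73015873] [321. 212.] [330. 219.]
bowR (16, -5, 4) [329.95 204.15]
bowR (16, -5, 20) [330.2  199.86]
bowR (16, -5, 38) [330.48 194.95]
bowR (16, 5, 4) [331.45 202.14]
bowR (16, 5, 20) [331.71 197.85]
bowR (16, 5, 38) [332.01 192.95]
blade (-6, 0, -2) [323.71 202.36]
blade (-6, 0, -12) [323.59 204.99]
blade (-6, 0, -20) [323.49 207.07]
blade (0, 0, -2) [325.58 203.  ]
blade (0, 0, -12) [325.45 205.63]
blade (0, 0, -20) [325.35 207.72]
blade (6, 0, -2) [327.46 203.65]
blade (6, 0, -12) [327.32 206.28]
blade (6, 0, -20) [327.21 208.37]
tip (0, 0, -26) [325.27 209.27]
mouth [325.14 215.45]
[array([0.308, 0.116]), array([ 0.165, -0.195]), array([ 0.013, -0.267])]
```

Call:
{"name": "send_rows", "arguments": {"targets": [[1,-0.0011,-0.0007,0.004,0,0,0],[1,0,0,0.004,0,0,0],[1,0,0,0.004,0,0,0],[1,0,0,0.004,0,0,0],[1,0,0,0.003,0,0,0],[1,0,0,0.003,0,0,0],[1,0,0,0.002,0,0,0],[1,0,0,0.002,0,0,0],[1,0,0,0.0015,0,0,0],[1,0,0,0,0,0,0]]}}

```text
time_s: 12.3
eef_pos: [526.0, 174.7, 92.1]
ee_rot: [0.0, -0.02, 1.0, 0.0]
force: [0.2, 3.2, 0.4]
grip_width: 0.101
grip_force: 78.0
```

```bash
python3 -c "
from h import *
togo((526,174.3,69.8),182.3)"
```

```text
t 12.3 pos [526.04 174.68  92.05] yaw -177.7 shift [ 0.06 -0.39 22.25] rot [0.0006 0.0004 0.    ] F [0.23 3.21 0.38] M [ 0.699 -0.092  0.026] grip 0.1011700209285618 78.02772402763367 j6 -1.502
```

Call:
{"name": "send_rows", "arguments": {"targets": [[1,0,0.0005,0,0,0,0],[1,0,0.0005,0,0,0,0],[1,0,0.0005,0,0,0,0],[1,0,0.0003,0,0,0,0],[1,0,0,0,0,0,0],[1,0,0,0.0005,0,0,0],[1,0,0,0.0005,0,0,0],[1,0,0,0.0005,0,0,0],[1,0,0,0.0005,0,0,0],[1,0,0,0,0,0,0]]}}

```text
time_s: 13.55
eef_pos: [525.9, 176.1, 89.9]
ee_rot: [-0.0, -0.02, 1.0, -0.0]
force: [0.1, -0.2, 0.1]
grip_width: 0.101
grip_force: 78.0
```

```bash
python3 -c "
from h import *
togo((526,176,69.8),182.3)"
```

```text
t 13.55 pos [525.86 176.15  89.94] yaw -177.7 shift [-0.14 -0.15 20.14] rot [-0.     -0.0001  0.0001] F [ 0.11 -0.19  0.1 ] M [ 0.002 -0.046  0.067] grip 0.10118954192583623 78.03786635398865 j6 -1.499
```

Free inside the keyway. I lower up to the first pins while watching the force.

Call:
{"name": "send_rows", "arguments": {"targets": [[1,0,0,0.0005,0,0,0],[1,0,0,0.0005,0,0,0],[1,0,0,0.0005,0,0,0],[1,0,0,0.0005,0,0,0],[1,0,0,0.0003,0,0,0],[1,0,0,0.0003,0,0,0],[1,0,0,0,0,0,0],[1,0,0,0,0,0,0],[1,0,0,0,0,0,0],[1,0,0,0,0,0,0]], "squeeze": 110}}

```text
time_s: 14.8
eef_pos: [525.9, 176.2, 87.4]
ee_rot: [0.0, -0.02, 1.0, 0.0]
force: [-0.2, -0.3, -0.1]
grip_width: 0.101
grip_force: 108.5
```

```bash
python3 -c "
from h import *
togo((526,176,69.8),182.3)"
```

```text
t 14.8 pos [525.94 176.17  87.43] yaw -177.7 shift [-0.05 -0.17 17.63] rot [0.     0.0001 0.0001] F [-0.16 -0.34 -0.11] M [-0.018 -0.146 -0.004] grip 0.10076347437394459 108.4600281715393 j6 -1.499
```

Call:
{"name": "send_rows", "arguments": {"targets": [[1,0,0,0.0005,0,0,0],[1,0,0,0.0005,0,0,0],[1,0,0,0.0005,0,0,0],[1,0,0,0.0005,0,0,0],[1,0,0,0.0005,0,0,0],[1,0,0,0.0005,0,0,0],[1,0,0,0.0005,0,0,0],[1,0,0,0.0005,0,0,0],[1,0,0,0,0,0,0],[1,0,0,0,0,0,0]]}}

```text
time_s: 16.05
eef_pos: [526.7, 176.2, 84.9]
ee_rot: [0.001, -0.02, 1.0, 0.0]
force: [-1.6, 0.0, 13.3]
grip_width: 0.1
grip_force: 110.8
```

```bash
python3 -c "
from h import *
togo((526,176,69.8),182.3)"
```

```text
t 16.05 pos [526.69 176.24  84.87] yaw -177.69 shift [ 0.74 -0.21 15.07] rot [0.     0.0027 0.0002] F [-1.620e+00  1.000e-02  1.332e+01] M [-0.092  0.222 -0.021] grip 0.1000309812970153 110.8047866821289 j6 -1.499
```

Call:
{"name": "send_rows", "arguments": {"targets": [[1,0,0,0.0005,0,0,0],[1,0,0,0.0005,0,0,0],[1,0,0,0.0005,0,0,0],[1,0,0,0.0005,0,0,0],[1,0,0,0.0005,0,0,0],[1,0,0,0.0005,0,0,0],[1,0,0,0,0,0,0],[1,0,0,0,0,0,0],[1,0,0,0,0,0,0],[1,0,0,0,0,0,0]]}}

```text
time_s: 17.3
eef_pos: [526.6, 176.2, 81.5]
ee_rot: [0.001, -0.02, 1.0, 0.0]
force: [-0.4, -0.3, 9.0]
grip_width: 0.097
grip_force: 110.5
```

```bash
python3 -c "
from h import *
togo((526,176,69.8),182.3)"
```

```text
t 17.3 pos [526.64 176.2   81.52] yaw -177.69 shift [ 0.67 -0.18 11.72] rot [0.0001 0.0023 0.0001] F [-0.4  -0.29  9.04] M [-0.047  0.098  0.017] grip 0.09715308327098343 110.4640245437622 j6 -1.499
```

Call:
{"name": "send_rows", "arguments": {"targets": [[1,0,0,0.0006,0,0,0],[1,0,0,0.0006,0,0,0],[1,0,0,0.0006,0,0,0],[1,0,0,0.0006,0,0,0],[1,0,0,0.0006,0,0,0],[1,0,0,0.0006,0,0,0],[1,0,0,0.0006,0,0,0],[1,0,0,0.0006,0,0,0],[1,0,0,0,0,0,0],[1,0,0,0,0,0,0]]}}

```text
time_s: 18.55
eef_pos: [526.5, 176.3, 77.0]
ee_rot: [0.001, -0.02, 1.0, 0.0]
force: [-2.8, -0.2, 15.8]
grip_width: 0.097
grip_force: 111.4
```

```bash
python3 -c "
from h import *
togo((526,176,69.8),182.3)"
```

```text
t 18.55 pos [526.48 176.26  77.03] yaw -177.69 shift [ 0.5  -0.24  7.23] rot [0.0001 0.0019 0.0001] F [-2.8  -0.23 15.85] M [-0.074  0.538 -0.002] grip 0.09685826556869342 111.36539340019226 j6 -1.499
```

Call:
{"name": "send_rows", "arguments": {"targets": [[1,0.0003,0,0.0006,0,0,0],[1,0,0,0.0006,0,0,0],[1,0,0,0.0006,0,0,0],[1,0,0,0.0006,0,0,0],[1,0,0,0.0006,0,0,0],[1,0,0,0.0006,0,0,0],[1,0,0,0.0006,0,0,0],[1,0,0,0,0,0,0],[1,0,0,0,0,0,0],[1,0,0,0,0,0,0]]}}

```text
time_s: 19.8
eef_pos: [526.2, 176.2, 71.9]
ee_rot: [0.001, -0.02, 1.0, 0.0]
force: [0.8, 0.3, 6.2]
grip_width: 0.1
grip_force: 110.1
```

```bash
python3 -c "
from h import *
togo((526,176,69.8),182.3)"
```

```text
t 19.8 pos [526.22 176.17  71.9 ] yaw -177.7 shift [ 0.23 -0.16  2.1 ] rot [ 0.0001  0.0017 -0.    ] F [0.78 0.29 6.23] M [ 0.005 -0.176  0.009] grip 0.09974738591576811 110.14488816261292 j6 -1.499
```

Call:
{"name": "send_rows", "arguments": {"targets": [[1,0,0,0.0005,0,0,0],[1,0,0,0.0005,0,0,0],[1,0,0,0.0005,0,0,0],[1,0,0,0.0005,0,0,0],[1,0,0,0.0005,0,0,0],[1,0,0,0.0005,0,0,0],[1,0,0,0.0005,0,0,0],[1,0,0,0,0,0,0],[1,0,0,0,0,0,0],[1,0,0,0,0,0,0]]}}

```text
time_s: 21.05
eef_pos: [526.3, 176.1, 69.8]
ee_rot: [0.001, -0.02, 1.0, -0.0]
force: [-2.2, -1.6, 19.9]
grip_width: 0.096
grip_force: 112.1
```

```bash
python3 -c "
from h import *
togo((526,176,69.8),182.3)
p=ctrl.capture('scene');save('g3',cv2.resize(p['img'][180:240,285:365],None,fx=8,fy=8,interpolation=cv2.INTER_CUBIC))"
```

```text
t 21.05 pos [526.34 176.1   69.79] yaw -177.69 shift [ 0.35 -0.09 -0.01] rot [-0.0002  0.0023  0.0002] F [-2.16 -1.56 19.89] M [-0.356  0.534 -0.022] grip 0.09618595617928113 112.0856523513794 j6 -1.499
```

View pics/g3.png

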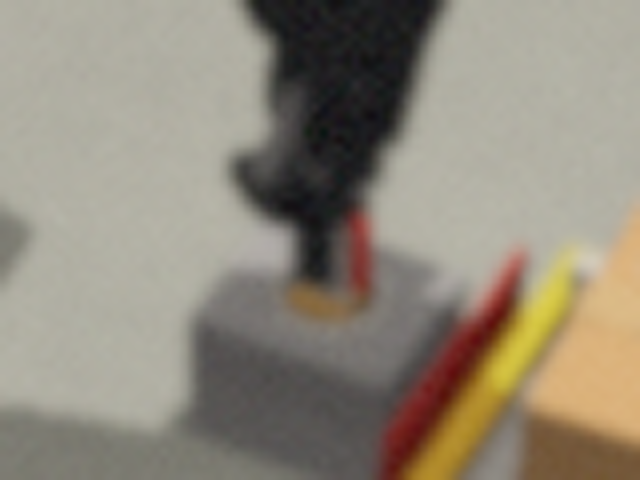

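The key is fully home: TCP at 69.8 mm as predicted, pushed with 20 N, and the shoulder sits on the brass at crop (325,300). I begin the turn.

Call:
{"name": "send_rows", "arguments": {"targets": [[1,0,0,0,0,0,0.08],[1,0,0,0,0,0,0.08],[1,0,0,0,0,0,0.08],[1,0,0,0,0,0,0.08],[1,0,0,0,0,0,0.08],[1,0,0,0,0,0,0.08],[1,0,0,0,0,0,0.08],[1,0,0,0,0,0,0.08],[1,0,0,0,0,0,0],[1,0,0,0,0,0,0]]}}

```text
time_s: 22.35
eef_pos: [526.4, 176.3, 69.8]
ee_rot: [0.001, 0.295, 0.955, 0.0]
force: [-1.7, -0.2, 19.7]
grip_width: 0.1
grip_force: 112.1
```

```bash
python3 -c "
from h import *
togo((526,176,69.8),85.6)"
```

```text
t 22.35 pos [526.38 176.28  69.82] yaw 145.65 shift [ 0.15 -0.45  0.02] rot [2.5000e-03 1.0000e-03 1.0481e+00] F [-1.74 -0.19 19.66] M [-0.116  0.489  0.131] grip 0.09961731055514732 112.10343360900879 j6 -0.859
```

Call:
{"name": "send_rows", "arguments": {"targets": [[1,0,0,0,0,0,0.12],[1,0,0,0,0,0,0.12],[1,0,0,0,0,0,0.12],[1,0,0,0,0,0,0.12],[1,0,0,0,0,0,0.12],[1,0,0,0,0,0,0.12],[1,0,0,0,0,0,0.12],[1,0,0,0,0,0,0.12],[1,0,0,0,0,0,0.06],[1,0,0,0,0,0,0]]}}

```text
time_s: 23.6
eef_pos: [526.9, 176.4, 69.8]
ee_rot: [0.001, 0.724, 0.689, 0.002]
force: [-0.5, -0.1, 17.7]
grip_width: 0.097
grip_force: 111.6
```

```bash
python3 -c "
from h import *
togo((526,176,69.8),85.6)
p=ctrl.capture('scene');save('g4',cv2.resize(p['img'][180:240,285:365],None,fx=8,fy=8,interpolation=cv2.INTER_CUBIC))"
```

```text
t 23.6 pos [526.86 176.42  69.81] yaw 87.17 shift [-0.46 -0.84  0.01] rot [ 0.0039 -0.0008  0.0274] F [-0.53 -0.07 17.72] M [ 0.165 -0.063  0.097] grip 0.09747472624120126 111.62720203399658 j6 0.161
```

View pics/g4.png

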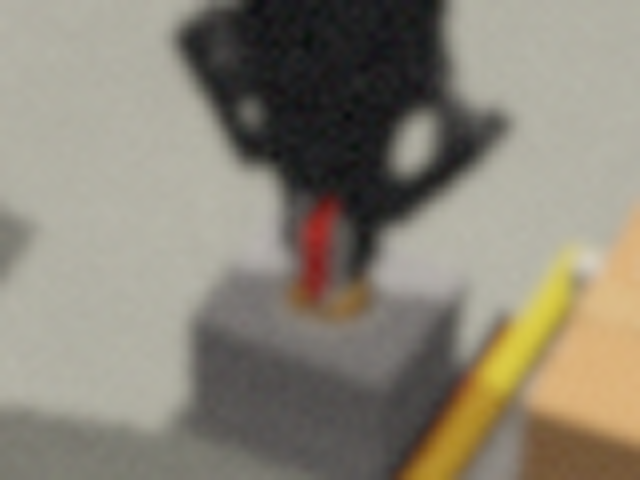

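The hand has turned about 1.66 rad. The red bow is now end-on at crop (320,240), the red stop blade has dropped, and the key is still home under 18 N. I hand in.

```bash
python3 -c "
from rig import ctrl
print(ctrl.finish_job())"
```

```text
the job is handed in; nothing more can be done
None
```

I handed the job in at about 24 s: the red key is fully home in the carton's (left) switch, turned about a quarter turn clockwise and still held. The last picture shows that lane's red stop blade down; I never touched the tote's switch, and the verdict was not reported back.

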